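# Clamp a model part in the gluing jig

### The arm

A 6-joint arm with a two-finger parallel gripper is mounted at the origin on a cart in front of the work surface, level with it; the furniture and walls round the work are solid. World frame = base frame: x ahead of the robot, y to its left, z up, the work surface at z = 0. Lengths are in mm, angles in rad, forces in N, time in s.
With the tool pointing down it reaches from about 325 to 900 mm from the base axis. Payload 6.1 kg.
Tool frame: the origin (TCP) lies at the very end of the fingers, on their centre line; the grasp point (between the pads) lies grip_depth behind it (grip_depth is the distance from the TCP to the grasp point, in mm); z points along the fingers, y is the line along which they close (so a half turn about z gives the same grasp; the last joint's range is limited). The gripper opens to 87 mm and grips with 3 to 60 N. Pads are 19 mm wide; open, the fingers measure 117 mm over their backs; the gripper's body (75 mm by 190 mm) begins 51 mm behind the grasp point.
Start: joints at [-1.438, 0.22, 1.526, -0, 1.395, -0.126], TCP at [159.944, -604.18, 222.538] pointing down, gripper open.
Joint ranges: [-2.98, 2.98], [-0.91, 2.08], [0.09, 2.57], [-1.24, 4.39], [0.2, 2.65], [-2.68, 2.68]. Speed limits (rad/s): [2.57, 2.57, 3.01, 3.14, 3.14, 3.14].

### API

Orientations are given as a rotation vector (axis times angle).
In Python, from rig import get_state, snapshot, camera_info, finish_job, grip_depth gives the robot as it stands.
- The arm moves only by the shell command python3 -m handwheel 'ROWS' [FORCE]. ROWS is JSON, a list that holds one entry, the list of rows, each a list of 7 numbers: the shift along the tool's x, y, z in cm, then the turn, a rotation vector about the tool's x, y, z in rad, then the closure in counts, from 0 (fully open) to 255 (shut). In form: [[[dx, dy, dz, wx, wy, wz, hand], ...]]. A call has 1 to 12 rows; each row shifts and turns the commanded pose from where the row before left it, along the tool's axes as they then stand; what a row does not reach is not made up. A row lasts 1/12 s, in which the tool goes at most 41.7 mm and 7.16 degrees, less where a joint would pass 70% of its speed; a pose out of reach is approached as far as the arm can. A call with a gripper value outside its range is refused whole. The fingers move at their own pace and stop on an object; FORCE is the grip in N (left out, the last holds). Time passes only in rows, so rows that do not move let the fingers close. It gives the time, the measured TCP pose, the force, the opening and the grip force at its end, in the units of the state.
- get_state(): the state, without advancing time (a new reading comes with each control period).
- snapshot(name): name is "scene" or "top"; returns the picture (400x640x3 uint8, blue, green, red); there is no depth.
- camera_info(name): a dict with "fx", "fy", "cx", "cy" (pixels), "dist_coeffs" ([k1, k2, p1, p2, k3] as OpenCV has them; the pictures are not rectified), "R" (3x3) and "t" (3): a world point X has camera coordinates R X + t. Camera axes: x right, y down, z forward; pixel columns grow to the right and rows downward; lengths in mm; the calibration is good to about 2 mm. A picture is of the moment at which its call begins. camera_info takes no time and is no camera call.
- finish_job(): hands the job in; it is judged then, once.
The state is a dict: "clock": time; "joints": joint angles; "joint_vel": joint speeds; "joint_torque": joint torques, N m; "position": TCP position; "tcp_rot": TCP orientation; "force": force on the tool from outside, world axes, zero at the start; "torque": the same for the moment, N m; "opening": opening from 0.0 (shut) to 1.0 (fully open); "gripper_force": force on a finger pad.
Only numpy, scipy, OpenCV 4.12 (cv2) and the standard library are available. Lean on these libraries where they do the work, as an engineer would, in place of code of your own. Each camera call takes 0.05 s, during which the arm holds its last target. There are 200 camera calls.

### The job

With the fingertips only, push the model part along the jig's channel until its nose is fully home against the upright fence, then turn the wing nut clockwise (seen from above) with repeated fingertip strokes on its wings until it will turn no further and the clamp bar presses on the part. Do not pinch, lift or force anything, and leave the other things on the desk where they are.

Things in the scene. Friction and masses are not known exactly. Their poses are not given: they have to be found in the camera images.
- jig: Fixed gluing jig: wooden base 12 mm thick, x -120 to +12 mm, y -32 to +100 mm. Origin at desk height under the front face of its upright aluminium fence (plane x = 0, full width, 12 mm thick, top 55 mm above desk), on the channel's centre line. x points along the channel to the fence, y left, z up. The channel lies between two rails 21 mm apart, 5 mm above the base, x -90 to -2 mm.
- model_part: Loose plastic part, 42 mm long, 18 wide, 11 high, 30 g, lying on the base (12 mm above the desk) between the rails, 22 to 40 mm short of the fence. Origin at the centre of its underside; its y axis is its length, +y along the jig's +x, to the fence. Home, its origin is 21 mm before the fence.
- clamp_bar: Steel bar 16 mm wide, 5 thick, sliding only up and down on a stud at jig x -34, y +58 mm. Origin on the stud axis at the bar's underside, axes as the jig's. It slants over the channel, crossing y = 0 at x -26 to -10 mm. Underside 31 mm above the desk when the nut reads 0, sinking 1 mm per rad; meets the part's top (23 mm) at about 8 rad.
- nut_centre (a point): On the wing nut's vertical axis, half-way up its wings, 24 mm above the bar's underside; sinks with the bar (55 mm above the desk at 0, 46 at the stop). Hub 19 mm across; fixed stud 8 mm across, top 58 mm above the desk. The bar's top is 19 mm, its washer 17 mm below this point. Only 34 mm lie between axis and fence: a finger cannot pass round there; the other sides are free.
- wing_tip (a point): Outer end of one of the nut's two opposite wings, 30 mm off its axis, half-way up; gives the wings' direction. The wings are upright blades 5 mm thick (7 mm at the tips), 8 to 30 mm off the axis, reaching 9 mm below and above this point.
- wing_nut (a joint): Angle of the wing nut in rad. It grows as the nut is turned clockwise seen from above, which lowers the bar; 0 is backed off, it starts between 0 and 1.8, the bar meets the part at about 8.0, hard stop at 8.6. Friction about 0.05 N m: it stays where it is left, but tightened to the stop it eases back to about 8.45 when let go, still tight. At 0 the wings lie along the jig's x.
- tweezers: Bystander: steel tweezers 118 mm long, lying right of the jig. Origin at the centre of the underside.
- paint_jar: Bystander: white paint jar, 36 mm across and 46 mm high, standing right of the jig. Origin at the centre of its underside.
- paint_brush: Bystander: paint brush 168 mm long, lying left of the jig. Origin at the centre of its underside.
- side_cutter: Bystander: side cutters 126 mm long, lying left of the jig. Origin at the centre of the underside.
- dropper_bottle: Bystander: slim dropper bottle, 29 mm across and 88 mm high, standing left of the jig. Origin at the centre of its underside.
Mind the look-alikes: they are no part of the job. Leave any purple look-alike of the model_part alone.

How it is judged (in metres and radians):
On the way, in this order (a step that is already met when the one before it is completed fails the run):
1. the part is pushed home against the fence (x of model_part in the frame of jig above -0.0235 m), for 0.2 s.
2. the wing nut is screwed down tight and the bar presses on the part (value of joint wing_nut above 8.12 rad and contact force between clamp_bar and model_part above 2 N), for 0.1 s.
At the end, for the whole second after the job is handed in: The part lies flat in the channel with its nose within 2.5 mm of the fence, the wing nut is within 0.48 rad of its hard stop, and the clamp bar presses on the part with more than 2 N (all of step 2 and x of model_part in the frame of jig above -0.0235 m and angle between model_part's own z axis and vertical below 0.12 rad and linear speed of model_part below 0.01 m/s); the robot touches nothing.
It fails at once if the model part is lifted more than 6 mm off the base (z of model_part in the frame of jig above 0.018 m).
It fails at once if the nut or clamp bar is pinched or forced (fingers press on it with over 40 N) (contact force between the fingers and clamp_bar above 40 N).
It fails at once if the part is pinched or forced (fingers press on it with over 40 N) (contact force between the fingers and model_part above 40 N).
It fails at once if a bystander is shifted by more than 25 mm (distance of any of tweezers, paint_jar, paint_brush, side_cutter, dropper_bottle from where it was at the start of the episode above 0.025 m).
It also fails if it takes over 58 s, if anything falls off the work surface, if the arm or the gripper's body presses on something with over 40 N, if the wrist force passes 120 N, or if a joint passes its speed limit or range.

## Working session

There is one attempt and no reset: what is moved stays moved. The work goes in short steps, Python scripts to look and compute and a shell command to move; the robot and the scene stay as the last step left them, time stands still between calls to the robot, and variables do not carry over. Pictures are saved under pics/ and viewed, at most 10 in all, crops included, and the job is handed in when it is done.

```bash
mkdir -p pics; ls
python3 - <<'E'
from rig import *
import cv2
print(get_state(), grip_depth)
for n in("scene","top"):
    print(n,camera_info(n)); cv2.imwrite(f"pics/{n}0.png",snapshot(n))
E
```

```text
pics
{'clock': 0.0, 'joints': array([-1.43810988e+00,  2.21239026e-01,  1.52762307e+00,  4.41169652e-06,
        1.39469096e+00, -1.26101158e-01]), 'joint_vel': array([-0.00104926, -0.00073343, -0.00120143,  0.00051782, -0.00046259,
       -0.00200468]), 'joint_torque': array([ 5.91872185e-05, -4.94614291e+01, -3.87376642e+01,  6.98763295e-02,
        5.71559637e-02, -1.14436784e-04]), 'position': array([ 159.85663416, -603.56427303,  221.42293437]), 'tcp_rot': array([-3.11338600e+00, -4.05115076e-01,  3.31581104e-06]), 'force': array([ 0.22649955, -0.04102996,  0.063661  ]), 'torque': array([-0.03367701,  0.01735708, -0.03024033]), 'gripper_force': 0.0, 'opening': 1.0022675897343802} 18.700000000000003
scene {'fx': 446.1623483382091, 'fy': 446.1623483382091, 'cx': 330.9794070158666, 'cy': 201.31166766739224, 'dist_coeffs': array([-0.09232424,  0.        ,  0.        ,  0.        ,  0.        ]), 'R': array([[-0.52407744, -0.85166305,  0.00358944],
       [-0.56514504,  0.3446072 , -0.74957119],
       [ 0.63714514, -0.3948619 , -0.66191401]]), 't': array([345.41607219, 338.80836018, 618.40604543])}
top {'fx': 416.2580354989807, 'fy': 416.2580354989807, 'cx': 325.12855630783287, 'cy': 202.51525024845174, 'dist_coeffs': array([-0.06698802,  0.        ,  0.        ,  0.        ,  0.        ]), 'R': array([[-4.83574370e-03, -9.99606549e-01,  2.76290232e-02],
       [-9.88690375e-01,  6.37785665e-04, -1.49969780e-01],
       [ 1.49893153e-01, -2.80417648e-02, -9.88304458e-01]]), 't': array([ 60.4024653 , 554.77590431, 829.97742753])}
```

View pics/scene0.png

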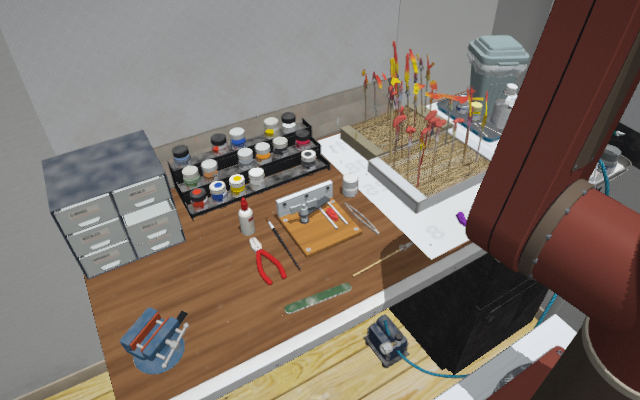

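View pics/top0.png

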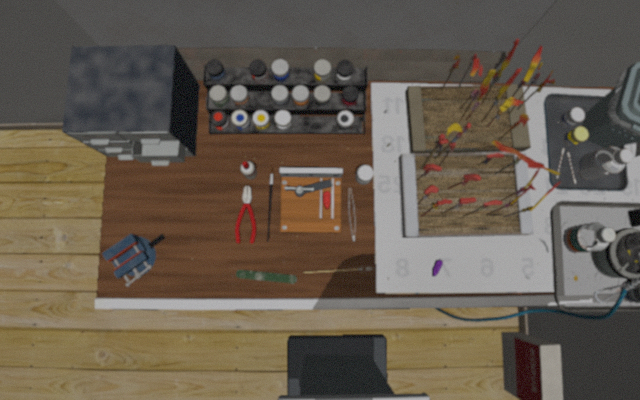

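The scene view shows the jig at about (318,218), with the red part at (333,212) and the nut at (304,212). In the top view the jig is at about (311,200), with the fence along its upper edge (row 170), the red part at (327,200) and the nut at (307,187). I'll enlarge both.

Run:
```python
import cv2,numpy as np
a=cv2.imread("pics/top0.png")[155:245,230:380]; b=cv2.imread("pics/scene0.png")[165:265,230:390]
a=cv2.resize(a,(750,450),interpolation=cv2.INTER_CUBIC);cv2.imwrite("pics/topc.png",a)
b=cv2.resize(b,(800,500),interpolation=cv2.INTER_CUBIC);cv2.imwrite("pics/scenec.png",b)
```

```text
(no output)
```

View pics/topc.png

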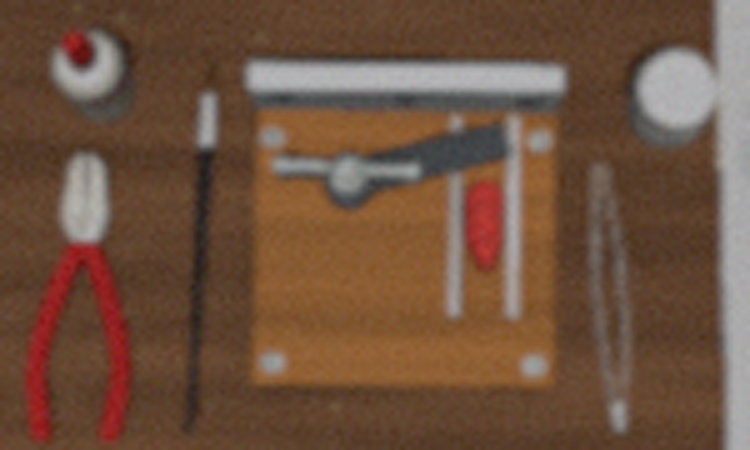

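View pics/scenec.png

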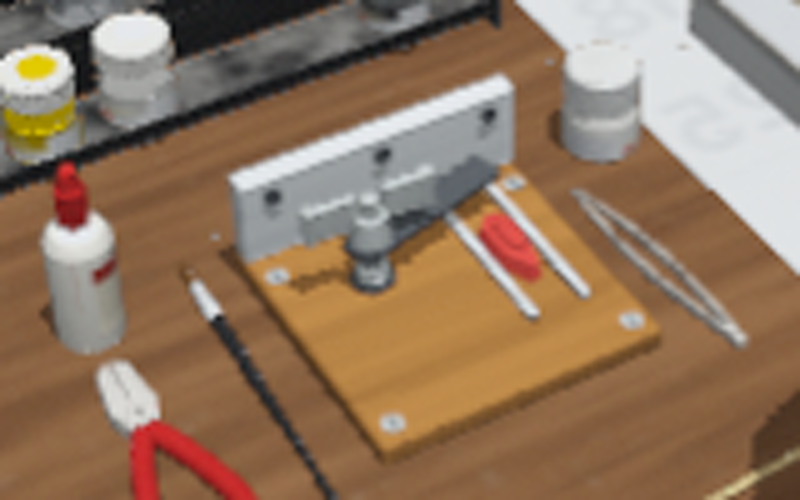

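The crops show the wings almost along the fence: tips at (275,166) and (420,172) in the top crop, hub at (348,175). The red part is at (485,225), and the four base screws show in both views. Next I'll triangulate.

```bash
cat > h.py <<'E'
import numpy as np,cv2
from rig import *
CI={n:camera_info(n) for n in("scene","top")}
OFF={"scene":(230,165),"top":(230,155)}
def ray(n,p,crop=True):
    c=CI[n]; p=np.array(p,float)
    if crop: p=(p+.5)/5-.5+OFF[n]
    K=np.array([[c["fx"],0,c["cx"]],[0,c["fy"],c["cy"]],[0,0,1]])
    u=cv2.undistortPoints(p.reshape(1,1,2),K,c["dist_coeffs"])[0,0]
    d=c["R"].T@np.array([*u,1]); return -c["R"].T@c["t"],d/np.linalg.norm(d)
def plane(n,p,z,crop=True):
    o,d=ray(n,p,crop); return o+d*(z-o[2])/d[2]
def tri(pt,ps,crop=True):
    o1,d1=ray("top",pt,crop);o2,d2=ray("scene",ps,crop)
    s=np.linalg.lstsq(np.c_[d1,-d2],o2-o1,rcond=None)[0]
    a,b=o1+s[0]*d1,o2+s[1]*d2; return (a+b)/2,np.linalg.norm(a-b)
def proj(n,X):
    c=CI[n];K=np.array([[c["fx"],0,c["cx"]],[0,c["fy"],c["cy"]],[0,0,1]])
    return cv2.projectPoints(np.array(X,float).reshape(-1,1,3),cv2.Rodrigues(c["R"])[0],c["t"],K,c["dist_coeffs"])[0][:,0]
E
cat > m.py <<'E'
from h import *
np.set_printoptions(precision=1,suppress=True)
P={"sFL":((272,136),(277,277)),"sNL":((272,362),(393,423)),"sNR":((533,364),(631,320)),"sFR":((540,140),(515,184)),
"railL":((453,317),(533,316)),"railR":((512,318),(587,294)),"baseNL":((252,383),(385,450)),"baseNR":((553,385),(658,327)),
"fenceL":((247,93),(236,190)),"fenceR":((566,95),(513,85)),
"stud":((347,172),(369,198)),"tipL":((276,166),(303,220)),"tipR":((420,172),(435,172)),"jar":((675,88),(601,67)),"bottle":((76,44),(66,170))}
for k,v in P.items():
    x,e=tri(*v); print(k,x,round(e,1))
for k,z in(("sFL",12),("sNL",12),("sNR",12),("sFR",12),("baseNL",12),("baseNR",12),("railL",17),("railR",17),("fenceL",55),("fenceR",55),("tipL",53),("tipR",53),("stud",58)):
    print(k,plane("top",P[k][0],z)[:2],plane("scene",P[k][1],z)[:2])
g=cv2.imread("pics/top0.png")
for n in("top","scene"):
    im=cv2.imread(f"pics/{n}0.png");hs=cv2.cvtColor(im,cv2.COLOR_BGR2HSV)
    m=cv2.inRange(hs,(0,130,100),(8,255,255))|cv2.inRange(hs,(172,130,100),(180,255,255))
    N,l,s,c=cv2.connectedComponentsWithStats(m)
    for i in range(1,N):
        if s[i,4]>25 and 230<c[i][0]<380 and 155<c[i][1]<265: print(n,s[i],c[i],plane(n,c[i],20,False))
E
python3 m.py
```

```text
sFL [605.1 147.2  11. ] 0.4
sNL [506.5 146.4  11.9] 0.2
sNR [505.3  34.6  11.9] 0.1
sFR [603.4  30.4  10.8] 0.4
railL [525.6  69.2  14.9] 0.8
railR [524.9  43.6  15.2] 0.1
baseNL [497.7 155.1   9.5] 0.2
baseNR [496.7  26.4  10.9] 1.0
fenceL [615.  155.9  56.2] 2.8
fenceR [614.2  23.3  56.2] 2.6
stud [580.8 113.5  58.4] 1.1
tipL [583.2 142.6  58.2] 0.8
tipR [580.5  83.1  58.9] 0.3
jar [619.7 -25.   42.7] 0.2
bottle [627.8 221.7  87.4] 2.1
sFL [605.  147.3] [604.  147.5]
sNL [506.4 146.3] [506.5 146.5]
sNR [505.3  34.5] [505.2  34.7]
sFR [603.3  30.6] [602.1  30.9]
baseNL [497.4 154.8] [495.8 156.1]
baseNR [496.3  26. ] [496.1  27.5]
railL [525.1  68.9] [524.1  70.6]
railR [524.6  43.6] [523.3  44.7]
fenceL [614.5 154.8] [617.3 156.4]
fenceR [613.7  22.1] [616.3  23.4]
tipL [584.  142.6] [588.8 140.5]
tipR [581.5  83. ] [586.4  80. ]
stud [580.5 113. ] [581.5 113.7]
top [323 191   7  18 115] [326.2 199.3] [565.  56.  20.]
top [234 204  23  40 417] [245.2 223.5] [513.2 228.1  20. ]
scene [240 197   8  14  73] [243.6 203.8] [688.2 204.4  20. ]
scene [326 208  12  13  99] [331.7 213.9] [561.6  58.2  20. ]
```

The jig origin is at about (615, 56) with yaw about -0.01, the nut axis at about (581, 113), and the nut reads about 1.6. The part is centred at about x 565. I'll travel there at height with the fingers shut, and check the height of the paint rack.

```bash
python3 -m handwheel '[[[2.2,-2.28,0,0,0,0,255],[2.2,-2.28,0,0,0,0,255],[2.2,-2.28,0,0,0,0,255],[2.2,-2.28,0,0,0,0,255],[2.2,-2.28,0,0,0,0,255],[2.2,-2.28,0,0,0,0,255],[2.2,-2.28,0,0,0,0,255],[2.2,-2.28,0,0,0,0,255],[2.2,-2.28,0,0,0,0,255],[2.2,-2.28,0,0,0,0,255],[2.2,-2.28,0,0,0,0,255],[2.2,-2.28,0,0,0,0,255]]]'
python3 - <<'E'
from h import *
print(tri((283,113),(257,171),False),tri((262,113),(238,178),False),tri((281,62),(237,129),False))
print(plane("top",(326.5,209),17,False),plane("top",(326.5,190.8),23,False))
E
```

```text
clock: 1.1
position: [345.4, -270.5, 222.2]
tcp_rot: [-3.115, -0.405, 0.0]
force: [0.8, -0.3, 0.0]
opening: 0.17
gripper_force: 0.0
(array([746.39123326, 146.0742297 ,  48.5068551 ]), np.float64(5.987114155870589)) (array([747.3437076 , 191.68286813,  46.56306793]), np.float64(5.06558931180718)) (array([831.62274941, 148.16829201, 114.24033486]), np.float64(2.3182967503164287))
[544.50406262  55.31782905  17.        ] [583.0933018   55.29735686  23.        ]
```

```bash
python3 -m handwheel '[[[2.14,-2.25,0,0,0,0,255],[2.14,-2.25,0,0,0,0,255],[2.14,-2.25,0,0,0,0,255],[2.14,-2.25,0,0,0,0,255],[2.14,-2.25,0,0,0,0,255],[2.14,-2.25,0,0,0,0,255],[2.14,-2.25,0,0,0,0,255],[2.14,-2.25,0,0,0,0,255],[2.14,-2.25,0,0,0,0,255],[2.14,-2.25,0,0,0,0,255],[2.14,-2.25,0,0,0,0,255],[2.14,-2.25,0,0,0,0,255]]]'
python3 -m handwheel '[[[0,0,0,0,0,0.09,255],[0,0,0,0,0,0.09,255],[0,0,0,0,0,0.09,255],[0,0,2.5,0,0,0,255],[0,0,2.5,0,0,0,255],[0,0,2.5,0,0,0,255],[0,0,2.5,0,0,0,255],[0,0,2,0,0,0,255],[0,0,0,0,0,0,255]]]'
```

```text
clock: 2.1
position: [524.5, 56.2, 222.1]
tcp_rot: [-3.115, -0.406, 0.001]
force: [0.5, -0.1, -0.1]
opening: 0.005
gripper_force: 0.0
clock: 2.85
position: [520.2, 54.7, 97.4]
tcp_rot: [-3.141, 0.018, 0.015]
force: [-1.3, 0.6, -0.4]
opening: 0.003
gripper_force: 0.0
```

```bash
python3 -m handwheel '[[[0,-0.1,2,0,0,0,255],[0,0,2,0,0,0,255],[0,0,1.6,0,0,0,255],[0,0,1,0,0,0,255],[0,0,0.6,0,0,0,255],[0,0,0,0,0,0,255],[0,0,0,0,0,0,255],[0,0,0,0,0,0,255]]]'
python3 - <<'E'
from h import *
a=snapshot("scene")[140:265,230:390];cv2.imwrite("pics/s1.png",cv2.resize(a,(768,600),interpolation=cv2.INTER_CUBIC))
E
```

```text
clock: 3.52
position: [525.4, 55.6, 31.8]
tcp_rot: [3.141, -0.018, 0.003]
force: [0.1, -0.8, -0.3]
opening: 0.005
gripper_force: 0.0
```

View pics/s1.png

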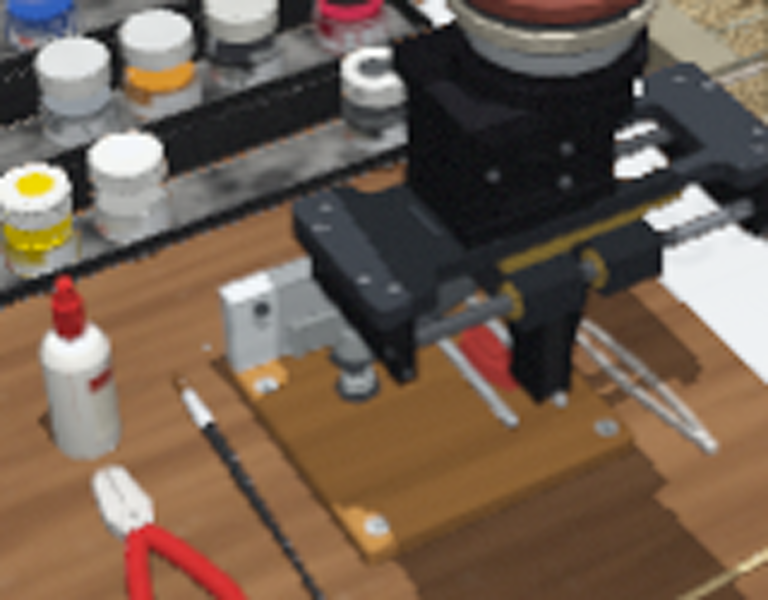

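The fingertips (540,390 in the crop) are above the channel just behind the red part, and the gripper's body is well above the nut. Lowering now, then a first push.

```bash
python3 -m handwheel '[[[0,0,0.6,0,0,0,255],[0,0,0.6,0,0,0,255],[0,0,0,0,0,0,255],[0,0,0,0,0,0,255]]]'
python3 -m handwheel '[[[0.4,0,0,0,0,0,255],[0.4,0,0,0,0,0,255],[0.3,0,0,0,0,0,255],[0.3,0,0,0,0,0,255],[0.3,0,0,0,0,0,255],[0.3,0,0,0,0,0,255],[0.3,0,0,0,0,0,255],[0.3,0,0,0,0,0,255],[0.3,0,0,0,0,0,255],[0.1,0,0,0,0,0,255],[0,0,0,0,0,0,255],[0,0,0,0,0,0,255]]]'
```

```text
clock: 3.9
position: [523.6, 55.6, 17.9]
tcp_rot: [-3.142, 0.018, 0.002]
force: [-0.1, -0.0, -0.4]
opening: 0.005
gripper_force: 0.0
clock: 4.9
position: [554.3, 55.3, 18.5]
tcp_rot: [-3.142, 0.018, -0.0]
force: [0.5, 0.4, -0.0]
opening: 0.005
gripper_force: 0.0
```

```bash
for i in 1 ; do python3 -m handwheel '[[[0.2,0,0,0,0,0,255],[0.2,0,0,0,0,0,255],[0.2,0,0,0,0,0,255],[0.1,0,0,0,0,0,255],[0,0,0,0,0,0,255]]]'; done
python3 -m handwheel '[[[0.1,0,0,0,0,0,255],[0,0,0,0,0,0,255]]]';python3 -m handwheel '[[[0.1,0,0,0,0,0,255],[0,0,0,0,0,0,255]]]'
```

```text
clock: 5.32
position: [561.6, 55.1, 18.6]
tcp_rot: [3.142, -0.018, 0.001]
force: [-0.2, 0.8, 0.3]
opening: 0.002
gripper_force: 0.0
clock: 5.48
position: [562.4, 55.2, 18.6]
tcp_rot: [-3.142, 0.018, -0.0]
force: [0.5, -1.1, 1.5]
opening: 0.006
gripper_force: 0.1
clock: 5.65
position: [563.4, 55.1, 18.6]
tcp_rot: [-3.142, 0.018, -0.0]
force: [0.3, -0.2, 0.3]
opening: 0.008
gripper_force: 0.1
```

```bash
for k in 1; do python3 -m handwheel '[[[0.1,0,0,0,0,0,255],[0,0,0,0,0,0,255]]]'; done; python3 -m handwheel '[[[0.1,0,0,0,0,0,255],[0,0,0,0,0,0,255]]]' | grep -E "pos|force"; python3 -m handwheel '[[[0.05,0,0,0,0,0,255],[0,0,0,0,0,0,255]]]'| grep -E "pos|force"
```

```text
clock: 5.82
position: [564.5, 55.1, 18.6]
tcp_rot: [-3.142, 0.018, -0.0]
force: [-0.4, -0.0, -0.8]
opening: 0.003
gripper_force: 0.1
position: [565.5, 55.1, 18.6]
force: [0.0, -0.2, 0.8]
gripper_force: 0.1
position: [565.9, 55.1, 18.6]
force: [0.3, -0.5, 0.5]
gripper_force: 0.1
```

```bash
python3 -m handwheel '[[[0.1,0,0,0,0,0,255],[0,0,0,0,0,0,255]]]' | grep -E "pos|force";python3 -m handwheel '[[[0.07,0,0,0,0,0,255],[0,0,0,0,0,0,255]]]' | grep -E "pos|force"
python3 - <<'E'
from h import *
a=snapshot("scene")[165:245,270:370];cv2.imwrite("pics/s2.png",cv2.resize(a,(700,560),interpolation=cv2.INTER_CUBIC))
E
```

```text
position: [566.5, 55.1, 18.4]
force: [-0.8, -0.3, -0.1]
gripper_force: 0.6
position: [566.9, 55.1, 18.3]
force: [-3.2, -0.0, 1.7]
gripper_force: 1.5
```

View pics/s2.png

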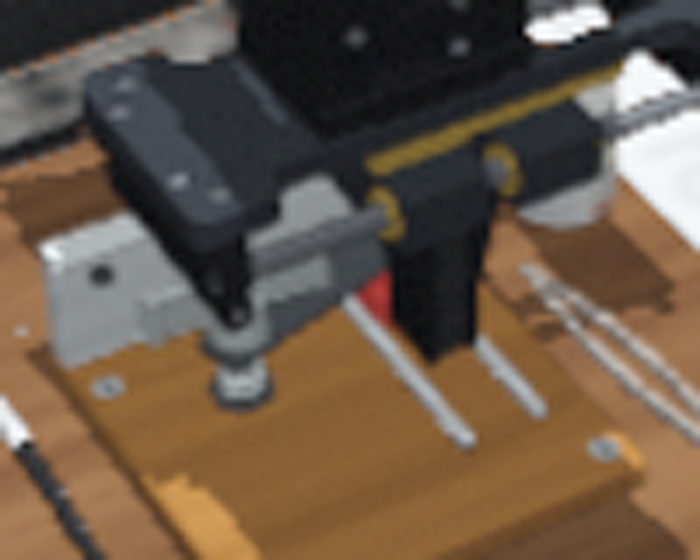

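The red part (375,298 in the crop) is under the bar with the fingers right behind it, and a reaction of 3 N has come up. One firmer nudge, then back off.

```bash
python3 -m handwheel '[[[0.07,0,0,0,0,0,255],[0,0,0,0,0,0,255]]]' | grep -E "pos|force";python3 -m handwheel '[[[0.05,0,0,0,0,0,255],[0,0,0,0,0,0,255],[0,0,0,0,0,0,255],[0,0,0,0,0,0,255]]]' | grep -E "pos|force"
python3 -m handwheel '[[[-0.3,0,0,0,0,0,255],[-0.5,0,0,0,0,0,255],[-1,0,0,0,0,0,255],[-1.5,0,0,0,0,0,255],[0,0,-2,0,0,0,255],[0,0,-3,0,0,0,255],[0,0,-3,0,0,0,255],[0,0,-3,0,0,0,255],[0,0,0,0,0,0,255],[0,0,0,0,0,0,255]]]'
```

```text
position: [567.2, 55.2, 18.2]
force: [-5.8, -0.8, 2.0]
gripper_force: 2.7
position: [567.4, 55.2, 18.1]
force: [-6.2, -0.3, 3.1]
gripper_force: 3.3
clock: 7.87
position: [538.1, 55.4, 131.5]
tcp_rot: [3.141, -0.018, 0.011]
force: [0.2, -0.4, -0.4]
opening: 0.006
gripper_force: 0.0
```

Reaction rose to 6 N with no further travel, so the part is home. Next I'll centre over the nut at height, open the fingers to a 27 mm gap and wind the wrist back.

```bash
python3 -m handwheel '[[[1.43,-1.93,0,0,0,0,176],[1.43,-1.93,0,0,0,0,176],[1.43,-1.93,0,0,0,0,176],[0,0,0,0,0,-0.12,176],[0,0,0,0,0,-0.12,176],[0,0,0,0,0,-0.12,176],[0,0,0,0,0,-0.12,176],[0,0,0,0,0,-0.12,176],[0,0,0,0,0,-0.12,176],[0,0,0,0,0,-0.12,176],[0,0,0,0,0,-0.12,176],[0,0,0,0,0,-0.12,176]]]' | grep -E "pos|rot"
python3 -m handwheel '[[[0,0,0,0,0,-0.12,176],[0,0,0,0,0,-0.12,176],[0,0,0,0,0,-0.12,176],[0,0,0,0,0,-0.12,176],[0,0,0,0,0,-0.12,176],[0,0,0,0,0,-0.12,176],[0,0,0,0,0,-0.12,176],[0,0,0,0,0,-0.12,176],[0,0,0,0,0,-0.12,176],[0,0,0,0,0,-0.12,176],[0,0,0,0,0,-0.12,176],[0,0,0,0,0,-0.12,176]]]' | grep -E "pos|rot"
python3 -m handwheel '[[[0,0,0,0,0,-0.12,176],[0,0,0,0,0,-0.12,176],[0,0,0,0,0,-0.12,176],[0,0,0,0,0,-0.12,176],[0,0,0,0,0,-0.12,176],[0,0,0,0,0,-0.12,176],[0,0,0,0,0,-0.12,176],[0,0,0,0,0,-0.12,176],[0,0,0,0,0,-0.12,176],[0,0,0,0,0,-0.12,176],[0,0,0,0,0,-0.12,176],[0,0,0,0,0,-0.12,176]]]'
python3 - <<'E'
from h import *
s=get_state();print(s["joints"],s["position"],s["opening"])
R=cv2.Rodrigues(s["tcp_rot"])[0];print(R)
for n,(x,y,w,h) in {"scene":(260,120,120,90),"top":(260,150,100,75)}.items():
    im=snapshot(n);cv2.imwrite(f"pics/{n}3.png",im)
a=cv2.resize(cv2.imread("pics/scene3.png")[150:245,260:380],(400*120//95,400),interpolation=cv2.INTER_CUBIC)
cv2.imwrite("pics/c3.png",cv2.resize(cv2.imread("pics/scene3.png")[130:240,260:390],(700,592),interpolation=cv2.INTER_CUBIC))
E
```

```text
position: [578.3, 112.8, 126.6]
tcp_rot: [-2.698, -1.608, 0.003]
position: [578.3, 112.8, 126.5]
tcp_rot: [-0.968, -2.987, 0.001]
clock: 10.87
position: [578.3, 112.8, 126.6]
tcp_rot: [1.242, -2.884, -0.001]
force: [-0.5, -0.1, 0.4]
opening: 0.314
gripper_force: 0.0
[ 5.88092759e-02  2.23305077e-01  1.71009172e+00 -5.55477837e-05
  1.21030298e+00 -2.32504999e+00] [578.30077943 112.76698691 126.55333797] 0.31418748718536976
[[-6.87260830e-01 -7.26407695e-01 -2.10042251e-03]
 [-7.26409033e-01  6.87262603e-01 -1.75734275e-04]
 [ 1.57119657e-03  1.40499060e-03 -9.99997779e-01]]
```

View pics/c3.png

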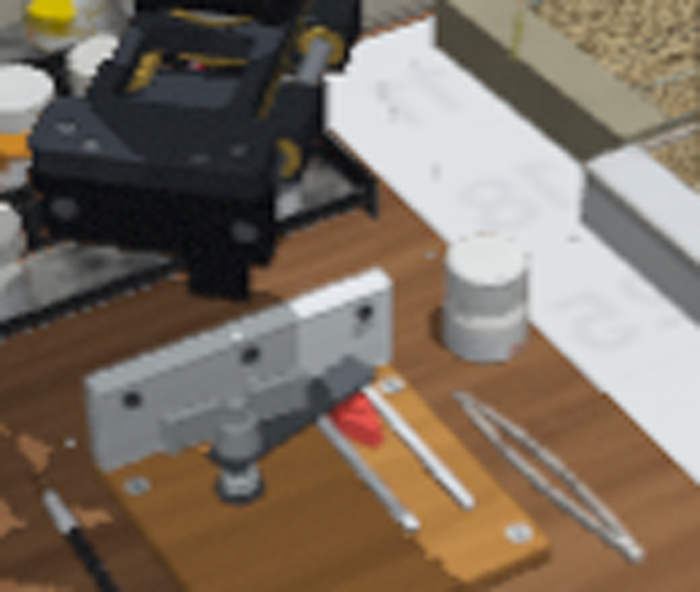

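The fingers are parked above the nut and the part's tail shows from under the bar at (365,425). I'll check the tail's position and the jig numerically, and meanwhile make the fine correction.

```bash
python3 -m handwheel '[[[-0.22,-0.16,0,0,0,0,176],[0,0,0,0,0,-0.11,176],[0,0,0,0,0,-0.11,176],[0,0,0,0,0,0,176],[0,0,0,0,0,0,176]]]' | grep -E "pos|rot|open"
python3 - <<'E'
from h import *
im=cv2.imread("pics/scene3.png");hs=cv2.cvtColor(im,cv2.COLOR_BGR2HSV)
m=cv2.inRange(hs,(0,130,80),(8,255,255))|cv2.inRange(hs,(172,130,80),(180,255,255))
ys,xs=np.nonzero(m[190:225,310:345]);ys+=190;xs+=310
P=np.array([plane("scene",(x,y),17,False) for x,y in zip(xs,ys)]);i=P[:,0].argmin();print("tail",P[i],xs[i],ys[i])
o=cv2.imread("pics/scene0.png");hs=cv2.cvtColor(o,cv2.COLOR_BGR2HSV)
m=cv2.inRange(hs,(0,130,80),(8,255,255))|cv2.inRange(hs,(172,130,80),(180,255,255))
ys,xs=np.nonzero(m[200:230,310:345]);ys+=200;xs+=310
P=np.array([plane("scene",(x,y),17,False) for x,y in zip(xs,ys)]);i=P[:,0].argmin();print("tail0",P[i],xs[i],ys[i])
E
```

```text
position: [581.8, 113.4, 128.0]
tcp_rot: [1.536, -2.74, -0.0]
opening: 0.31
tail [571.23922671  56.57911907  17.        ] 330 212
tail0 [542.70799293  56.94523442  17.        ] 337 220
```

The tail is at x of about 571–573, 42 mm before the fence, so the part is home. Now I'll lower the fingers astride the nut.

```bash
python3 -m handwheel '[[[0,0,2,0,0,0,176],[0,0,2,0,0,0,176],[0,0,1.5,0,0,0,176],[0,0,0.5,0,0,0,176],[0,0,0,0,0,0,176],[0,0,0,0,0,0,176]]]' | grep -E "pos|force"
python3 -m handwheel '[[[0,0,0.5,0,0,0,176],[0,0,0.5,0,0,0,176],[0,0,0.5,0,0,0,176],[0,0,0.5,0,0,0,176],[0,0,0.2,0,0,0,176],[0,0,0,0,0,0,176],[0,0,0,0,0,0,176]]]' | grep -E "pos|force"
```

```text
position: [582.1, 113.4, 68.8]
force: [0.6, -0.2, 0.3]
gripper_force: 0.0
position: [581.7, 113.4, 46.3]
force: [0.3, -0.4, -0.9]
gripper_force: 0.0
```

No contact on the way down. First turn, checking the force.

```bash
python3 -m handwheel '[[[0,0,0,0,0,0.1,176],[0,0,0,0,0,0.1,176],[0,0,0,0,0,0.1,176],[0,0,0,0,0,0.1,176],[0,0,0,0,0,0.1,176],[0,0,0,0,0,0.1,176]]]' | grep -E "pos|force|rot"
python3 -m handwheel '[[[0,0,0,0,0,0.1,176],[0,0,0,0,0,0.1,176],[0,0,0,0,0,0.1,176],[0,0,0,0,0,0.1,176],[0,0,0,0,0,0.1,176],[0,0,0,0,0,0.1,176]]]' | grep -E "pos|force|rot"
python3 - <<'E'
from rig import *
s=get_state();print(s["torque"],s["joints"])
E
```

```text
position: [581.3, 113.3, 46.5]
tcp_rot: [0.658, -3.07, -0.0]
force: [-1.9, -0.3, -0.0]
gripper_force: 1.7
position: [581.1, 113.4, 46.1]
tcp_rot: [-0.279, -3.127, 0.0]
force: [-1.8, 0.6, -2.8]
gripper_force: 1.7
[0.10789321 0.13693952 0.03349422] [ 5.95464994e-02  3.31296672e-01  1.74598464e+00  1.17840665e-04
  1.06609537e+00 -1.33365779e+00]
```

```bash
python3 -m handwheel '[[[0,0,0,0,0,0.12,176],[0,0,0,0,0,0.12,176],[0,0,0,0,0,0.12,176],[0,0,0,0,0,0.12,176],[0,0,0,0,0,0.12,176],[0,0,0,0,0,0.12,176],[0,0,0,0,0,0.12,176],[0,0,0,0,0,0.12,176],[0,0,0,0,0,0.12,176],[0,0,0,0,0,0.12,176]]]' | grep -E "pos|force|rot"
python3 -m handwheel '[[[0,0,0,0,0,0.12,176],[0,0,0,0,0,0.12,176],[0,0,0,0,0,0.12,176],[0,0,0,0,0,0.12,176],[0,0,0,0,0,0.12,176],[0,0,0,0,0,0.12,176],[0,0,0,0,0,0.12,176],[0,0,0,0,0,0.12,176],[0,0,0,0,0,0.12,176],[0,0,0,0,0,0.12,176]]]' | grep -E "pos|force|rot"
python3 -m handwheel '[[[0,0,0,0,0,0.12,176],[0,0,0,0,0,0.12,176],[0,0,0,0,0,0.12,176],[0,0,0,0,0,0.12,176],[0,0,0,0,0,0.12,176],[0,0,0,0,0,0.12,176],[0,0,0,0,0,0.12,176],[0,0,0,0,0,0.12,176],[0,0,0,0,0,0.12,176],[0,0,0,0,0,0.12,176],[0,0,0,0,0,0,176]]]' | grep -E "pos|force|rot"
python3 - <<'E'
from h import *
s=get_state();print(s["torque"],s["joints"])
E
```

```text
position: [581.3, 113.7, 46.1]
tcp_rot: [-1.997, -2.423, 0.001]
force: [-0.9, 0.7, -3.1]
gripper_force: 1.9
position: [581.3, 113.5, 46.1]
tcp_rot: [-3.018, -0.873, 0.002]
force: [0.2, 0.5, -2.0]
gripper_force: 1.9
position: [581.4, 113.6, 46.2]
tcp_rot: [2.984, -0.981, -0.002]
force: [-1.5, 0.7, -0.8]
gripper_force: 0.4
[0.16816753 0.14766602 0.0560031 ] [5.96981989e-02 3.31375577e-01 1.74576047e+00 3.37318341e-04
 1.06554501e+00 2.26573858e+00]
```

First stroke done, nut at about 6.1. Back off a little, lift, rewind about 3.4 rad, lower.

```bash
python3 -m handwheel '[[[0,0,0,0,0,-0.12,176],[0,0,0,0,0,-0.12,176],[0,0,-1,0,0,0,176],[0,0,-1,0,0,0,176],[0,0,-1,0,0,0,176],[0,0,0,0,0,-0.12,176],[0,0,0,0,0,-0.12,176],[0,0,0,0,0,-0.12,176],[0,0,0,0,0,-0.12,176],[0,0,0,0,0,-0.12,176],[0,0,0,0,0,-0.12,176],[0,0,0,0,0,-0.12,176]]]' | grep -E "pos|force|rot"
python3 -m handwheel '[[[0,0,0,0,0,-0.12,176],[0,0,0,0,0,-0.12,176],[0,0,0,0,0,-0.12,176],[0,0,0,0,0,-0.12,176],[0,0,0,0,0,-0.12,176],[0,0,0,0,0,-0.12,176],[0,0,0,0,0,-0.12,176],[0,0,0,0,0,-0.12,176],[0,0,0,0,0,-0.12,176],[0,0,0,0,0,-0.12,176],[0,0,0,0,0,-0.12,176],[0,0,0,0,0,-0.12,176]]]' | grep -E "pos|force|rot"
python3 -m handwheel '[[[0,0,0,0,0,-0.12,176],[0,0,0,0,0,-0.12,176],[0,0,0,0,0,-0.12,176],[0,0,0,0,0,-0.12,176],[0,0,0,0,0,-0.12,176],[0,0,0,0,0,-0.12,176],[0,0,0,0,0,-0.12,176],[0,0,0,0,0,0,176],[0,0,0,0,0,0,176]]]' | grep -E "pos|force|rot"
python3 - <<'E'
from h import *
s=get_state();print(s["clock"],s["joints"])
cv2.imwrite("pics/c4.png",cv2.resize(snapshot("scene")[150:240,270:370],(660,594),interpolation=cv2.INTER_CUBIC))
E
```

```text
position: [582.8, 113.4, 78.4]
tcp_rot: [3.061, 0.706, 0.003]
force: [-0.6, -0.6, -0.7]
gripper_force: 0.0
position: [582.8, 113.4, 78.4]
tcp_rot: [1.835, 2.548, 0.002]
force: [-1.6, 0.3, 0.9]
gripper_force: 0.0
position: [582.7, 113.4, 77.9]
tcp_rot: [0.65, 3.072, 0.001]
force: [-0.3, 0.0, 0.3]
gripper_force: 0.0
18.8 [ 5.93988097e-02  2.88613654e-01  1.73152622e+00  1.57142927e-06
  1.11956446e+00 -1.09402399e+00]
```

View pics/c4.png

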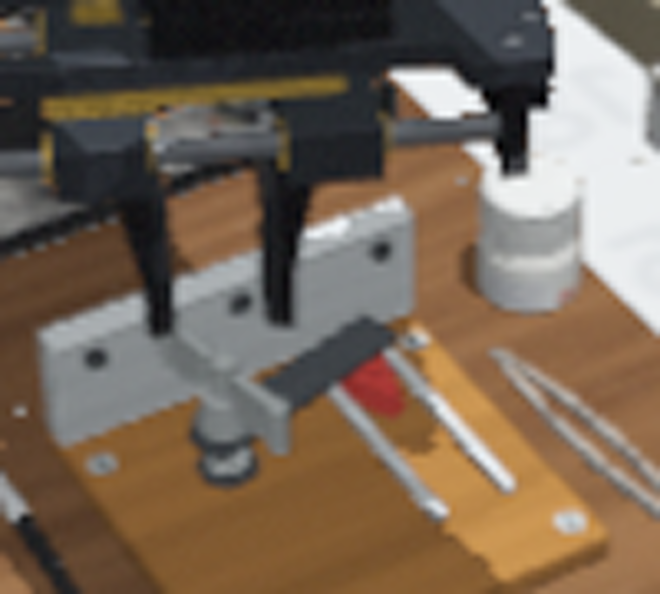

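The wings now lie almost along the channel ((165,340) to (285,430)), the bar has sunk and the part is still home. Lower and take the second stroke.

```bash
python3 -m handwheel '[[[0,0,1,0,0,0,176],[0,0,0.8,0,0,0,176],[0,0,0.5,0,0,0,176],[0,0,0.5,0,0,0,176],[0,0,0.5,0,0,0,176],[0,0,0.2,0,0,0,176],[0,0,0,0,0,0,176]]]' | grep -E "pos|force"
python3 -m handwheel '[[[0,0,0,0,0,0.1,176],[0,0,0,0,0,0.1,176],[0,0,0,0,0,0.1,176],[0,0,0,0,0,0.1,176],[0,0,0,0,0,0.1,176],[0,0,0,0,0,0.1,176],[0,0,0,0,0,0.1,176],[0,0,0,0,0,0.1,176],[0,0,0,0,0,0.1,176],[0,0,0,0,0,0.1,176]]]' | grep -E "pos|force|rot"
python3 -m handwheel '[[[0,0,0,0,0,0.1,176],[0,0,0,0,0,0.1,176],[0,0,0,0,0,0.1,176],[0,0,0,0,0,0.1,176],[0,0,0,0,0,0.1,176],[0,0,0,0,0,0.1,176],[0,0,0,0,0,0.1,176],[0,0,0,0,0,0,176]]]' | grep -E "pos|force|rot"
python3 - <<'E'
from rig import *
s=get_state();print(s["clock"],s["torque"],s["joints"])
E
```

```text
position: [581.3, 113.3, 40.5]
force: [-1.0, 0.2, 0.2]
gripper_force: 0.0
position: [581.8, 113.4, 41.3]
tcp_rot: [-2.045, -2.385, 0.0]
force: [0.9, -0.3, -2.4]
gripper_force: 1.8
position: [581.5, 113.3, 41.3]
tcp_rot: [-2.738, -1.541, 0.001]
force: [-0.9, 0.1, 0.8]
gripper_force: 0.4
20.9333 [-0.09711554  0.14922017  0.02155166] [ 5.94182726e-02  3.38593751e-01  1.74727974e+00 -1.05498870e-04
  1.05657346e+00  6.05025408e-01]
```

Nut about 7.6. Now small steps towards the stop, watching the force.

```bash
cat > q.py <<'E'
from rig import *
s=get_state();print(round(s["clock"],2),"est",round(6.2832-(s["joints"][0]-s["joints"][5]-.765),2),"T",s["torque"].round(3),"F",s["force"].round(1),"g",round(s["gripper_force"],2))
E
python3 -m handwheel '[[[0,0,0,0,0,0.1,176],[0,0,0,0,0,0.1,176],[0,0,0,0,0,0.1,176],[0,0,0,0,0,0.1,176],[0,0,0,0,0,0,176]]]' >/dev/null; python3 q.py
python3 -m handwheel '[[[0,0,0,0,0,0.1,176],[0,0,0,0,0,0,176]]]' >/dev/null; python3 q.py
python3 -m handwheel '[[[0,0,0,0,0,0.1,176],[0,0,0,0,0,0,176]]]' >/dev/null; python3 q.py
```

```text
21.35 est 7.99 T [-0.082  0.127  0.003] F [-0.9  0.2 -1.4] g 0.71
21.52 est 8.09 T [-0.067  0.199  0.018] F [-0.8  1.  -2.3] g 1.1
21.68 est 8.19 T [-0.043  0.307  0.003] F [-1.6 -0.5 -1.4] g 1.29
```

```bash
python3 -m handwheel '[[[0,0,0,0,0,0.1,176],[0,0,0,0,0,0,176]]]' >/dev/null; python3 q.py
python3 -m handwheel '[[[0,0,0,0,0,0.08,176],[0,0,0,0,0,0,176]]]' >/dev/null; python3 q.py
python3 -m handwheel '[[[0,0,0,0,0,0.06,176],[0,0,0,0,0,0,176]]]' >/dev/null; python3 q.py
```

```text
21.85 est 8.29 T [-0.056  0.32   0.103] F [-1.8 -0.2 -2.8] g 1.47
22.02 est 8.37 T [0.054 0.479 0.022] F [-2.7  0.7 -3. ] g 1.85
22.18 est 8.43 T [0.046 0.511 0.118] F [-4.1  0.9 -3.3] g 2.24
```

```bash
python3 -m handwheel '[[[0,0,0,0,0,0.05,176],[0,0,0,0,0,0,176]]]' >/dev/null; python3 q.py
python3 -m handwheel '[[[0,0,0,0,0,0.05,176],[0,0,0,0,0,0,176]]]' >/dev/null; python3 q.py
python3 -m handwheel '[[[0,0,0,0,0,0.04,176],[0,0,0,0,0,0,176]]]' >/dev/null; python3 q.py
```

```text
22.35 est 8.48 T [0.081 0.525 0.078] F [-3.2  0.9 -3.4] g 2.49
22.52 est 8.53 T [0.132 0.609 0.046] F [-2.4  1.5 -3.7] g 2.6
22.68 est 8.57 T [0.168 0.687 0.08 ] F [-2.7  0.7 -4.2] g 2.83
```

```bash
python3 -m handwheel '[[[0,0,0,0,0,0.04,176],[0,0,0,0,0,0,176]]]' >/dev/null; python3 q.py
python3 -m handwheel '[[[0,0,0,0,0,0.04,176],[0,0,0,0,0,0,176]]]' >/dev/null; python3 q.py
python3 -m handwheel '[[[0,0,0,0,0,0.04,176],[0,0,0,0,0,0,176]]]' >/dev/null; python3 q.py
```

```text
22.85 est 8.61 T [0.191 0.749 0.107] F [-3.4  0.9 -4.2] g 2.93
23.02 est 8.65 T [0.205 0.754 0.223] F [-4.1  1.6 -5.6] g 5.4
23.18 est 8.69 T [0.294 0.861 0.554] F [-4.6  1.8 -5.1] g 16.09
```

The stop is reached (sharp rise in force). Releasing, then lifting clear.

```bash
python3 -m handwheel '[[[0,0,0,0,0,-0.1,176],[0,0,0,0,0,-0.12,176],[0,0,0,0,0,-0.12,176],[0,0,-0.5,0,0,0,176],[0,0,-1,0,0,0,176],[0,0,-2,0,0,0,176],[0,0,-3,0,0,0,176],[0,0,-3,0,0,0,176],[0,0,-3,0,0,0,176],[0,0,-3,0,0,0,176],[0,0,0,0,0,0,176]]]'; python3 q.py
python3 - <<'E'
from h import *
a=snapshot("scene")[155:240,270:370];b=snapshot("top")
cv2.imwrite("pics/c5.png",cv2.resize(a,(700,595),interpolation=cv2.INTER_CUBIC))
E
```

```text
clock: 24.1
position: [587.1, 113.6, 206.8]
tcp_rot: [3.112, 0.417, 0.025]
force: [1.8, 0.4, 1.6]
opening: 0.307
gripper_force: 0.0
24.1 est 8.35 T [ 0.004 -0.093  0.022] F [1.8 0.4 1.6] g 0.0
```

View pics/c5.png

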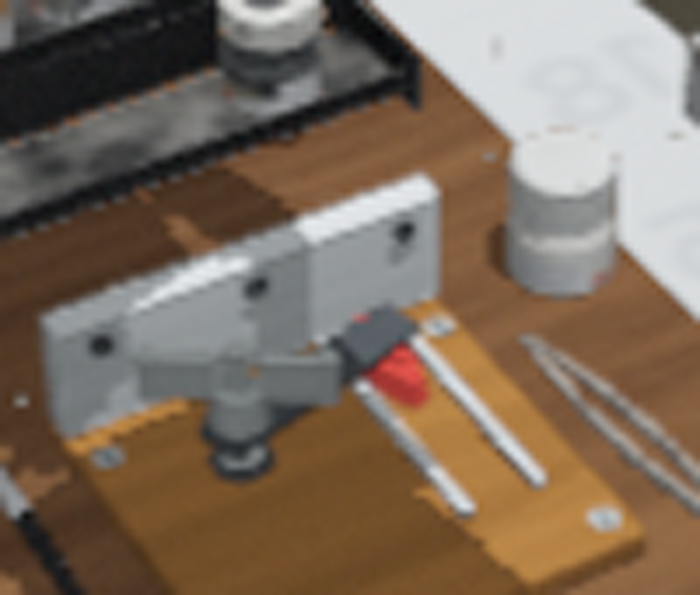

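The bar lies on the red part (395,370), the part's nose is at the fence, the wings run (145,375) to (335,380), and the robot is clear. I'll check the wing angle numerically, then hand in.

```bash
python3 - <<'E'
from h import *
f=lambda u,v:plane("scene",(270+u/7,155+v/7),46.5,False)[:2]
d=f(142,376)-f(338,378);a=np.arctan2(d[1],d[0]);print(d,3*np.pi-a-.01)
E
python3 -m handwheel '[[[0,0,0,0,0,0,176],[0,0,0,0,0,0,176],[0,0,0,0,0,0,176],[0,0,0,0,0,0,176]]]' | grep clock
```

```text
[30.57812455 48.49865084] 8.406522178056287
clock: 24.53
```

```bash
python3 -c "
from rig import *
print(finish_job())"
```

```text
the job is handed in; nothing more can be done
None
```

The part is pushed home against the fence and the wing nut is tightened to its hard stop, easing back to about 8.4 rad as measured in the camera image. The clamp bar rests on the part and the arm is clear. The job was handed in at about 24.5 s, and the hand-in returned no verdict.

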